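# Open the dial lock of the sharps case and show the shackle

### The arm

A 6-joint arm with a two-finger parallel gripper is mounted at the origin on the work surface. World frame = base frame: x ahead of the robot, y to its left, z up, the work surface at z = 0. Lengths are in m, angles in rad, forces in N, time in s.
With the tool pointing down it reaches from about 0.35 to 0.875 m from the base axis. Payload 4.2 kg.
Tool frame: the origin (TCP) lies between the finger pads; the fingertips stand 19 mm ahead of it and the grasp point (between the pads) is the TCP (arm.finger_overhang is the y of the fingertips in the tool frame, in m); y points along the fingers, z is the direction in which the jaws open and shut, and the axes are right-handed (so a half turn about y gives the same grasp; the last joint's range is limited). The gripper opens to 87 mm and grips with 3 to 60 N. Pads are 19 mm wide; open, the fingers measure 117 mm over their backs; the gripper's body (75 mm by 190 mm) begins 51 mm behind the grasp point.
Start: joints at [1.394, 0.385, 0.008, 0, -1.194, -0.259], TCP at [0.264, 0.567, 0.221] pointing down, gripper open.
Joint ranges: [-3.14, 3.14], [-1.21, 2.06], [-1.07, 1.41], [-3.16, 2.05], [-2.99, -0.16], [-3.1, 3.1]. Speed limits (rad/s): [2.79, 2.79, 3.14, 3.14, 3.14, 3.14].

### API

Orientations are given as a rotation vector (axis times angle).
In Python, from cell import status, viewer, arm gives the robot as it stands. The module is installed in compiled form; this text tells all that it offers.
- The arm moves only by the tool carry_out, never from a script. Its argument "steps" is a list of rows, each a list of 3 entries, a list of its own where there are three numbers: the turn, a rotation vector about the tool's x, y, z in rad, then the shift along the tool's x, y, z in mm, then the closure, from 0 (fully open) to 1 (shut). A call has 1 to 5 rows; each row is the pose to reach, as a shift and turn from the pose commanded when the call began, along the tool's axes at that moment; what a row does not reach only later rows make up. A row lasts 1/8 s, in which the tool goes at most 62.5 mm and 10.7 degrees, less where a joint would pass 70% of its speed; a pose out of reach is approached as far as the arm can. A call with a gripper value outside its range is refused whole. The fingers move at their own pace and stop on an object; the grip force is fixed at half the most. Time passes only in rows, so rows that repeat a pose let the fingers close. It gives the time, the measured TCP pose, the force and the opening at its end, in the units of the state.
- status.state(): the state, without advancing time (a new reading comes with each control period).
- viewer.camera(name): name is "scene" or "top" or "wrist"; returns (picture, depth): 420x560x3 uint8, red, green, blue; 420x560 float32, m along the optical axis (not along the pixel's ray), 0 where there is no reading.
- viewer.get_calibration(name): a dict with "K" (3x3 intrinsics, pixels), "extrinsics" (4x4, takes a point from world to camera coordinates). Camera axes: x right, y down, z forward; pixel columns grow to the right and rows downward; lengths in m; the calibration is good to about 2 mm. A picture is of the moment at which its call begins: read the wrist's pose just before it. get_calibration takes no time and is no camera call; for the wrist camera it gives the pose at the moment of the call.
- arm.job_done(): hands the job in, once; it reports no verdict.
The state is a dict: "time_s": time; "joints": joint angles; "joint_vel": joint speeds; "joint_torque": joint torques, N m; "tool_pos": TCP position; "ee_rot": TCP orientation; "force": force on the tool from outside, world axes, zero at the start; "moment": the same for the moment, N m; "gripper_width": finger opening in m.
Only numpy, scipy, OpenCV 4.12 (cv2) and the standard library are available. Lean on these libraries where they do the work, as an engineer would, in place of code of your own. Each camera call takes 0.05 s, during which the arm holds its last target.

### The job

Unlock the grey sharps case on the fly-tying bench: turn the T-handled dial, click by click, until the gap in its rim stands at the shackle's near leg, then pull the shackle straight up out of the lock without forcing it. Leave the dial there, and present the shackle: hold it upright and still above the middle of the round cork pad, its leg ends about 10 cm over the pad, and finish while still holding it in the gripper. Do not shift the vise, the jar or the spool.

Things in the scene. Friction and masses are not known exactly. Their poses are not given: they have to be found in the camera images.
- case: Grey steel case fixed to the bench, 204 x 264 x 80 mm (x, y, z). Origin: centre of its underside, z up. On its lid lies a dark lock plate 22 mm thick (top 102 mm above the bench). In its frame the dial's axis is at x 0, y -40 mm; the shackle's legs stand at x 0, y 16 mm (near leg) and y 66 mm (far leg) in blind holes 18 mm deep, 9.6 mm wide.
- dial (a joint): Dial angle (rad), growing counter-clockwise seen from above, limits -2.2 to 0.5. Spring clicks every 20 degrees (0.349 rad, up to 0.25 N m to pass); let go, it settles in a click. At 0, a click, the gap in the rim stands at the shackle's near leg and the shackle is free (within 0.14 rad). It starts 1 to 4 clicks below 0: turn counter-clockwise, at most 1.5 rad.
- dial_gap (a point): Middle of the single gap in the dial's rim, 46 mm from the dial's axis, 115 mm above the bench; it turns with the dial. The dial is an aluminium disc 100 mm across and 5 mm thick; the gap is 36 degrees wide and 8 mm deep, open outwards. The other marks on the rim are only printed lines.
- dial_grip (a point): Centre of the dial's brass T handle, on the dial's axis, 161 mm above the bench. The handle is a bar 12 mm wide (x), 46 mm long (y), 26 mm high on a stem 12 mm thick, 32 mm high. It turns with the dial: its y axis points along the bar to the gap; at dial = 0 its axes are the case's. The bar's underside is at 148 mm, its top at 174 mm; the seated shackle's top is at 139 mm.
- shackle: Loose steel shackle, 60 mm wide, 55 mm high, about 120 g: two upright legs 8 mm thick, 50 mm apart along its y, joined on top by a level square bar. Origin: midway between the leg ends, z up; seated, it is at x 0, y 41, z 84 mm in the case's frame with the same axes. It comes straight up and is out of its holes after 18 mm.
- shackle_grip (a point): Middle of the shackle's top bar, 49 mm above the leg ends (seated: 133 mm above the bench). The bar is 60 mm long (y), 10 mm wide (x), 12 mm high, with 25 mm free under it: take it from above across x.
- shackle_collar (a point): Middle of the round collar on the shackle's near leg (25 mm to -y of the shackle's origin, 22.5 mm above the leg ends). The collar is 22 mm across and 6 mm high; it is caught under the dial's rim after a lift of 2.5 mm unless the gap is there.
- pad: Round cork pad lying fixed on the bench, 100 mm across and 6 mm thick. Origin: centre of its underside.
- vise: Bystander: free-standing fly-tying vise, round brass base 110 mm across, steel post and jaws, 150 mm high. Origin: centre of its underside.
- jar: Bystander: small amber glass jar with black cap, 34 mm across, 50 mm high. Origin: centre of its underside.
- spool: Bystander: wooden thread spool standing upright, 34 mm across, 40 mm high. Origin: centre of its underside.
Things that resemble listed ones, but are neither listed nor needed, are in the scene too. Several things have the shape of the shackle; the one meant has the colours described above.

How it is judged:
By the outcome, as a careful person would: the job done as asked, in the order asked, and still so for the second after the job is handed in, while the arm keeps its last pose, push and grip.
It also fails if it takes over 54 s, if anything falls off the work surface, if the arm or the gripper's body presses on something with over 40 N, if the wrist force passes 120 N, or if a joint passes its speed limit or range.

## Working session

There is one attempt and no reset: what is moved stays moved. The work goes in short steps, Python scripts to look and compute and a tool call to move; the robot and the scene stay as the last step left them, time stands still between calls to the robot, and variables do not carry over. Pictures are saved under pics/ and viewed, and the job is handed in when it is done.

Besides the shell and the picture viewer there is one more tool, called after "Call:" by a JSON object that holds its "fn" and its "kwargs". carry_out: Moves the arm, as the interface text tells. Its arguments: {"type":"object","properties":{"steps":{"type":"array"}},"required":["steps"]}

```bash
mkdir -p pics
cat > h.py <<'E'
import numpy as np, cv2
from cell import status, viewer, arm
def snap(n,f):
    p,d=viewer.camera(n); c=viewer.get_calibration(n)
    cv2.imwrite('pics/%s.png'%f,p[:,:,::-1]); np.savez('pics/%s.npz'%f,p=p,d=d,K=c['K'],E=c['extrinsics'])
    return p,d,c
def load(f):
    z=np.load('pics/%s.npz'%f); return z['p'],z['d'],z['K'],z['E']
def ray(K,E,u,v,z):
    R=E[:3,:3];t=E[:3,3];o=-R.T@t;d=R.T@np.linalg.inv(K)@np.array([u,v,1.]);return o+d*(z-o[2])/d[2]
def cloud(d,K,E):
    v,u=np.indices(d.shape);P=np.stack([(u-K[0,2])/K[0,0]*d,(v-K[1,2])/K[1,1]*d,d],-1)
    return (P-E[:3,3])@E[:3,:3]
def proj(K,E,p):
    q=K@(E[:3,:3]@np.array(p)+E[:3,3]);return q[:2]/q[2]
E
python3 - <<'E'
from h import *
s=status.state();print(s)
for n in('scene','top'):snap(n,n+'0')
E
```

```text
{'time_s': 0.0, 'joints': array([ 1.39362337e+00,  3.85544160e-01,  6.63732653e-03, -5.09393745e-04,
       -1.19399512e+00, -2.58614309e-01]), 'joint_vel': array([ 8.12656263e-04,  1.31491553e-03, -1.94079217e-05,  2.94773258e-05,
       -2.95606768e-04,  1.00127182e-03]), 'joint_torque': array([ 2.43393742e-04, -3.90674937e+01,  1.87403029e+01,  4.22011748e+00,
        1.09819372e-02, -1.96188867e-04]), 'tool_pos': array([0.26354545, 0.5660539 , 0.22037005]), 'ee_rot': array([-0.4381983 , -1.9778767 ,  1.98218251]), 'force': array([ 0.39758931, -0.07078734,  0.37596589]), 'moment': array([0.02497704, 0.0096715 , 0.00845582]), 'gripper_width': 0.0867867454633685}
```

View pics/scene0.png

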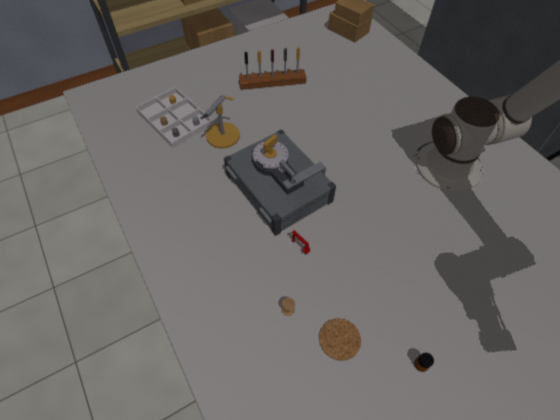

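View pics/top0.png

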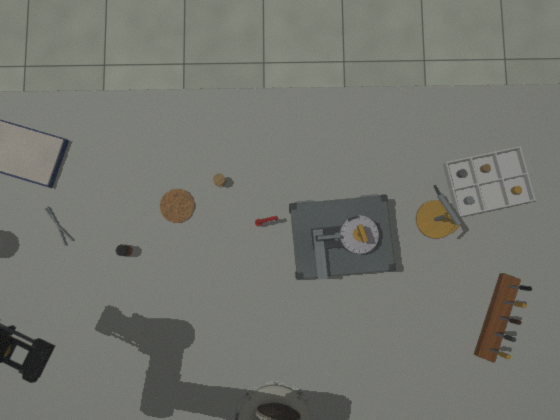

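The scene view shows the case at about (280,180), the pad at (340,340) and the red look-alike at (300,243). In the top view the case is at (343,237), the dial at (360,235), the pad at (177,205), the vise at (437,219), the jar at (124,250) and the spool at (220,181). Next I'll zoom in and measure.

Run:
```python
from h import *
p,d,K,E=load('top0')
print(K,np.round(E,4))
C=cloud(d,K,E)
for n,u,v in [('pad',177,205),('case',350,205),('dial',360,235),('table',240,260),('spool',219,180),('jar',122,250),('vise',430,225),('red',265,221),('bar',322,260)]: print(n,np.round(C[v,u],3))
cv2.imwrite('pics/topz.png',cv2.resize(p[180:295,275:475,::-1],None,fx=4,fy=4,interpolation=cv2.INTER_CUBIC))
p2,d2,K2,E2=load('scene0')
cv2.imwrite('pics/scz.png',cv2.resize(p2[80:260,190:350,::-1],None,fx=3.3,fy=3.3,interpolation=cv2.INTER_CUBIC))
hs=cv2.cvtColor(p,cv2.COLOR_RGB2HSV)
m=cv2.inRange(hs,(5,90,60),(25,255,255))
n,l,s,c=cv2.connectedComponentsWithStats(m)
for i in range(1,n):
  if s[i,4]>40: print(s[i],c[i],ray(K,E,*c[i],0.006))
```

```text
[[458.85142467   0.         276.40688943]
 [  0.         458.85142467 211.60419599]
 [  0.           0.           1.        ]] [[-0.01   -0.9999 -0.0102 -0.0081]
 [-0.9938  0.011  -0.1106  0.5784]
 [ 0.1107  0.009  -0.9938  1.2617]
 [ 0.      0.      0.      1.    ]]
pad [0.603 0.273 0.007]
case [ 0.589 -0.214  0.081]
dial [ 0.503 -0.226  0.154]
table [0.444 0.091 0.004]
spool [0.669 0.147 0.043]
jar [0.474 0.413 0.05 ]
vise [ 0.537 -0.451  0.011]
red [0.55  0.017 0.057]
bar [ 0.441 -0.133  0.106]
[214 175  11  11  89] [218.6741573  179.65168539] [0.67638785 0.15274431 0.006     ]
[511 186  11   8  65] [516.24615385 189.58461538] [ 0.6372701  -0.70446753  0.006     ]
[160 189  34  34 883] [176.61268403 205.37372593] [0.60250401 0.27405339 0.006     ]
[ 416  200   44   39 1048] [434.17843511 220.04866412] [ 0.55188532 -0.4650093   0.006     ]
[353 225  15  17 173] [359.93063584 233.69364162] [ 0.51507936 -0.25182776  0.006     ]
[ 475  274   45   88 1706] [496.42848769 316.83880422] [ 0.27880145 -0.62519244  0.006     ]
[514 302  13   6  50] [520.14 304.28] [ 0.31268548 -0.69339737  0.006     ]
[498 352  13   7  48] [504.22916667 354.97916667] [ 0.17514614 -0.6401728   0.006     ]
```

View pics/topz.png

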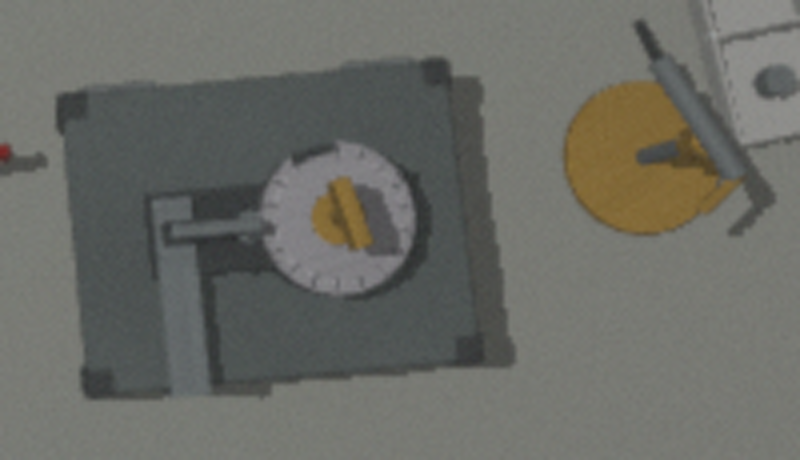

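View pics/scz.png

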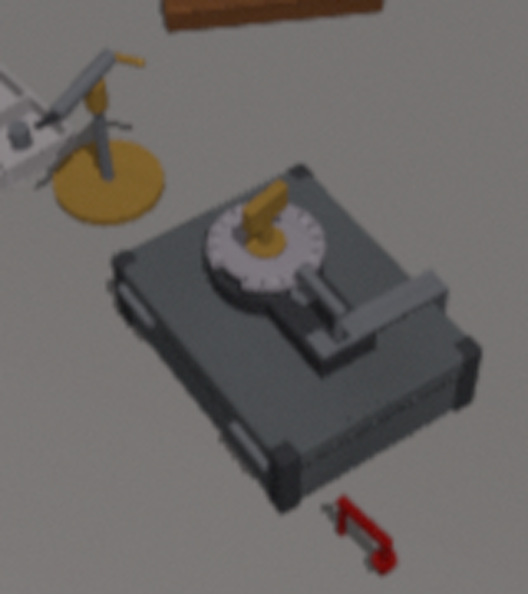

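In the zoomed top view the rim gap is at about (318,155) against the dial centre at (340,218). It points roughly 80° clockwise of the shackle's leg direction, which is about 4 clicks. I'll measure this.

Run:
```python
from h import *
from scipy.spatial.transform import Rotation as Ro
s=status.state();R=Ro.from_rotvec(s['ee_rot']).as_matrix();print(np.round(R,4))
p,d,K,E=load('top0');C=cloud(d,K,E)
hs=cv2.cvtColor(p,cv2.COLOR_RGB2HSV)
sub=p[195:275,330:390].astype(int);print(p[235,345],p[245,355],p[205,350],p[219,355])
m=(p.min(2)>125).astype(np.uint8);m[:180]=0;m[290:]=0;m[:,:320]=0;m[:,:][:,400:]=0
n,l,st,c=cv2.connectedComponentsWithStats(m)
for i in range(1,n):
  if st[i,4]>100: print(st[i],c[i])
# case top by depth
M=((C[...,2]>.07)&(C[...,2]<.09)).astype(np.uint8);M[:180]=0;M[300:]=0;M[:,:280]=0;M[:,410:]=0
M=cv2.morphologyEx(M,cv2.MORPH_CLOSE,np.ones((25,25)));M=cv2.morphologyEx(M,cv2.MORPH_OPEN,np.ones((9,9)))
cn,_=cv2.findContours(M,0,1);k=max(cn,key=cv2.contourArea)
pts=np.array([ray(K,E,*q,0.08)[:2] for q in cv2.boxPoints(cv2.minAreaRect(k))]);print(pts,pts.mean(0),cv2.minAreaRect(k))
```

```text
[[-9.065e-01 -7.000e-04 -4.223e-01]
 [ 4.223e-01 -1.800e-03 -9.065e-01]
 [-1.000e-04 -1.000e+00  1.900e-03]]
[128 127 130] [127 128 130] [81 85 85] [120 119 121]
[341 218  35  32 344] [353.41569767 232.        ]
[[ 0.59571244 -0.05006109]
 [ 0.61664228 -0.31849973]
 [ 0.4127079  -0.3288264 ]
 [ 0.39214116 -0.06526679]] [ 0.50430095 -0.1906635 ] ((342.0364074707031, 236.55374145507812), (75.85469818115234, 99.02972412109375), 84.9363784790039)
```

Run:
```python
from h import *
from scipy.spatial.transform import Rotation as Ro
s=status.state();R=Ro.from_rotvec(s['ee_rot']).as_matrix()
c=viewer.get_calibration('wrist');E=c['extrinsics'];o=-E[:3,:3].T@E[:3,3]
print('cam in tool',R.T@(o-s['tool_pos']),'axes in tool',np.round(R.T@E[:3,:3].T,3),c['K'])
```

```text
cam in tool [-8.42783674e-02 -1.65172069e-01  1.11268738e-04] axes in tool [[-0.001  0.952  0.307]
 [ 0.    -0.307  0.952]
 [ 1.     0.001 -0.   ]] [[344.7828083    0.         274.29174326]
 [  0.         344.7828083  213.69657293]
 [  0.           0.           1.        ]]
```

Call:
{"fn": "carry_out", "kwargs": {"steps": [[[0,-0.14,0],[-39,-26,43],0],[[0,-0.28,0],[-78,-52,86],0],[[0,-0.42,0],[-117,-78,129],0],[[0,-0.56,0],[-156,-104,172],0],[[0,-0.7,0],[-195,-130,215],0]]}}

```text
time_s: 0.72
tool_pos: [0.3483, 0.2921, 0.3497]
ee_rot: [-0.282, 2.077, -2.078]
force: [0.9, 0.9, -0.1]
gripper_width: 0.087
```

Call:
{"fn": "carry_out", "kwargs": {"steps": [[[0,0,0],[-8,0,60],0],[[0,0,0],[-15,0,120],0],[[0,0,0],[-23,0,180],0],[[0,0,0],[-31,0,240],0],[[0,0,0],[-38,0,300],0]]}}

```text
time_s: 1.35
tool_pos: [0.4635, 0.0126, 0.349]
ee_rot: [-0.277, 2.081, -2.08]
force: [0.7, 0.8, 0.1]
gripper_width: 0.0869
```

Call:
{"fn": "carry_out", "kwargs": {"steps": [[[0,0,0],[-7,0,55],0],[[0,0,0],[-14,0,110],0],[[0,0,0],[-21,0,165],0],[[0,0,0],[-28,0,217],0],[[0,0,0],[-28,0,217],0]]}}

```text
time_s: 1.98
tool_pos: [0.5474, -0.1904, 0.3469]
ee_rot: [-0.276, 2.085, -2.084]
force: [-0.9, 0.1, 0.2]
gripper_width: 0.0869
```

Run:
```python
from h import *
s=status.state();print(s['joints'],s['tool_pos'],s['joint_vel'])
snap('wrist','w1')
```

```text
[-5.54921088e-02  2.50195198e-01  1.23263931e-01 -1.10064274e-04
 -1.44749225e+00  1.88570746e+00] [ 0.54743531 -0.19042227  0.34693796] [ 0.05373125 -0.04378084 -0.03593518 -0.01407492 -0.00689149 -0.0206762 ]
```

View pics/w1.png

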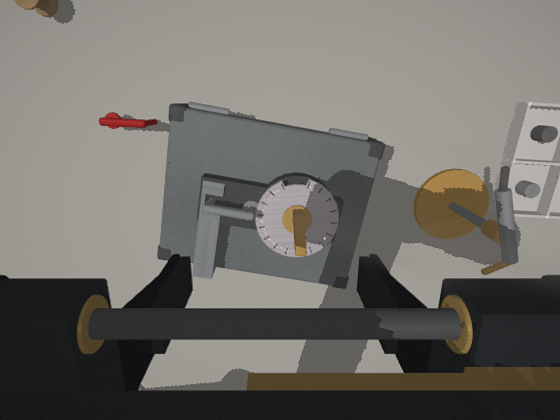

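The wrist view has the dial at (297,217), the handle at (299,230) and the shackle bar at about (230,208). I'll zoom in to find the gap.

Run:
```python
from h import *
p,d,K,E=load('w1')
cv2.imwrite('pics/w1z.png',cv2.resize(p[165:285,190:350,::-1],None,fx=5,fy=5,interpolation=cv2.INTER_CUBIC))
C=cloud(d,K,E)
for u,v in [(275,200),(300,212),(299,240),(300,250),(215,250),(230,208),(205,210),(320,220)]:print(u,v,np.round(C[v,u],3))
```

```text
275 200 [ 0.522 -0.196  0.119]
300 212 [ 0.528 -0.222  0.165]
299 240 [ 0.502 -0.227  0.176]
300 250 [ 0.491 -0.232  0.176]
215 250 [ 0.433 -0.14   0.105]
230 208 [ 0.504 -0.148  0.136]
205 210 [ 0.496 -0.121  0.142]
320 220 [ 0.512 -0.255  0.119]
```

View pics/w1z.png

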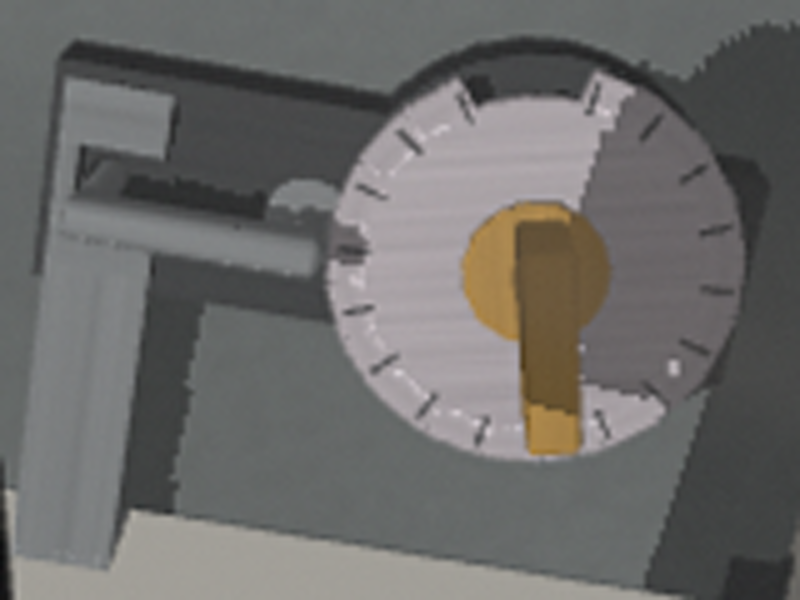

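Run:
```python
from h import *
from scipy.optimize import least_squares
p,d,K,E=load('w1')
f=lambda q,z: ray(K,E,190+(q[0]+.5)/5-.5,165+(q[1]+.5)/5-.5,z)[:2]
pts=np.array([f(q,.1175) for q in [(328,265),(347,185),(744,265),(720,165),(535,460),(640,432),(440,432),(362,370),(440,95)]])
r=least_squares(lambda x:np.hypot(*(pts-x[:2]).T)-x[2],[.5,-.23,.05]);print('dial c,r',r.x,r.fun*1e3)
c=r.x[:2]
for q in [(475,88),(585,85),(490,100),(580,95)]:
    v=f(q,.1175)-c;print(q,np.degrees(np.arctan2(v[1],v[0])),np.hypot(*v))
# case lock plate direction: top-left edge z .102: (75,42)->(390,98)
v=f((75,42),.102)-f((390,98),.102);print('plate yaw',np.degrees(np.arctan2(v[1],v[0]))-90)
# shackle bar top z .139: edges
v=f((70,193),.139)-f((310,238),.139);print('bar upper',np.degrees(np.arctan2(v[1],v[0]))-90)
v=f((65,230),.139)-f((310,275),.139);print('bar low',np.degrees(np.arctan2(v[1],v[0]))-90)
print('bar ends',f((65,215),.139),f((322,258),.139))
# handle top z .174 : bottom edge and sides
for q in [(527,408),(580,414),(517,223),(570,223)]:print('h',f(q,.174))
C=cloud(d,K,E)
M=(np.abs(C[...,2]-.174)<.004);M[:165]=0;M[285:]=0
P=C[M][:,:2];print(len(P),P.min(0),P.max(0));
hs=cv2.cvtColor(p,cv2.COLOR_RGB2HSV);m=M&(hs[...,1]>80);P=C[m];print(len(P),cv2.minAreaRect((P[:,:2]*1000).astype(np.float32)))
M=(np.abs(C[...,2]-.139)<.005);M[:190]=0;M[230:]=0;M[:,:195]=0;M[:,260:]=0;P=C[M];print(len(P),cv2.minAreaRect((P[:,:2]*1000).astype(np.float32)))
# case top
hit=(np.abs(C[...,2]-.08)<.006).astype(np.uint8);hit[:,:150]=0;hit[:,400:]=0;hit[:95]=0
hit=cv2.morphologyEx(hit,cv2.MORPH_OPEN,np.ones((3,3)))
P=C[hit>0];print(cv2.minAreaRect((P[:,:2]*1000).astype(np.float32)))
```

```text
dial c,r [ 0.50589905 -0.22790147  0.05003546] [ 0.64087994  0.46599277 -0.10699594  0.16336168  0.43173281  0.28687143
 -1.21787254  0.07480403 -0.7387742 ]
(475, 88) 34.0630510543561 0.04750760211848239
(585, 85) 2.4029056795289714 0.04674987706791246
(490, 100) 30.900613048170328 0.04370185749212049
(580, 95) 3.121373435998168 0.0441795476504296
plate yaw 4.694208365057818
bar upper 3.83842864745894
bar low 3.988311670278705
bar ends [ 0.49743165 -0.11756882] [ 0.5025567  -0.17628839]
h [ 0.49302705 -0.22570248]
h [ 0.49462312 -0.23699911]
h [ 0.53214466 -0.21230238]
h [ 0.53496781 -0.22282434]
478 [ 0.48448423 -0.23918997] [ 0.52946664 -0.21524734]
469 ((506.821044921875, -226.655517578125), (46.0476188659668, 11.65048599243164), 16.468931198120117)
498 ((499.8127746582031, -146.47679138183594), (10.982664108276367, 59.79312515258789), 4.9200358390808105)
((503.51593017578125, -187.4326934814453), (207.2416229248047, 267.2370910644531), 4.830924987792969)
```

Measured: case yaw about 4.8°, dial axis (0.506, -0.228), shackle grip (0.4995, -0.147). The 81 mm between the last two matches the given layout. The handle bar is at 15° and the gap at about 17°, so the dial is at -80° and needs 4 clicks counter-clockwise. Joint 6 would run out of range in the present grasp, so I'll turn the tool half round first.

```bash
cat > go.py <<'E'
from h import *
import sys
from scipy.spatial.transform import Rotation as Ro
def go(x,y,z,yaw=None):
    s=status.state();R=Ro.from_rotvec(s['ee_rot']).as_matrix();t=np.array([x,y,z])-s['tool_pos']
    zy=np.degrees(np.arctan2(R[1,2],R[0,2]))
    print('t',s['time_s'],'pos',np.round(s['tool_pos'],4),'zyaw',zy,'F',np.round(s['force'],1),'M',np.round(s['moment'],2),'w',s['gripper_width'])
    print('j',np.round(s['joints'],3),'tool y',np.round(R[:,1],4))
    print('shift mm',np.round(R.T@t*1e3,1))
    if yaw is not None:
        T=np.array([[np.cos(np.radians(yaw)),0],[np.sin(np.radians(yaw)),0],[0,0]])
        zc=np.array([np.cos(np.radians(yaw)),np.sin(np.radians(yaw)),0]);yc=np.array([0,0,-1.]);xc=np.cross(yc,zc)
        W=np.stack([xc,yc,zc],1);print('turn',np.round(Ro.from_matrix(R.T@W).as_rotvec(),4))
if __name__=='__main__':go(*map(float,sys.argv[1:]))
E
python3 go.py .506 -.228 .26 105
```

```text
t 2.025 pos [ 0.547  -0.189   0.3475] zyaw -75.03155278912523 F [0.4 1.3 0.4] M [-0.03 -0.02  0.  ] w 0.08698897758434081
j [-0.053  0.248  0.122 -0.    -1.448  1.885] tool y [-3.e-03  6.e-04 -1.e+00]
shift mm [49.4 87.6 27.2]
turn [-4.300e-03  3.141e+00  2.100e-03]
```

Call:
{"fn": "carry_out", "kwargs": {"steps": [[[0,0.16,0],[10,8,6],0],[[0,0.32,0],[20,16,12],0],[[0,0.48,0],[30,24,18],0],[[0,0.64,0],[40,32,24],0],[[0,0.8,0],[49,40,27],0]]}}

```text
time_s: 2.65
tool_pos: [0.5061, -0.2255, 0.3092]
ee_rot: [-0.53, -1.917, 1.917]
force: [0.6, 0.0, 0.2]
gripper_width: 0.0869
```

Call:
{"fn": "carry_out", "kwargs": {"steps": [[[0,0.16,0],[0,0,0],0],[[0,0.32,0],[0,0,0],0],[[0,0.48,0],[0,0,0],0],[[0,0.64,0],[0,0,0],0],[[0,0.8,0],[0,0,0],0]]}}

```text
time_s: 3.28
tool_pos: [0.5064, -0.2252, 0.3094]
ee_rot: [-1.091, -1.378, 1.377]
force: [-0.4, 1.0, 0.1]
gripper_width: 0.0875
```

Call:
{"fn": "carry_out", "kwargs": {"steps": [[[0,0.16,0],[0,0,0],0],[[0,0.32,0],[0,0,0],0],[[0,0.48,0],[0,0,0],0],[[0,0.64,0],[0,0,0],0],[[0,0.8,0],[0,0,0],0]]}}

```text
time_s: 3.9
tool_pos: [0.5064, -0.2251, 0.3094]
ee_rot: [-1.426, -0.781, 0.781]
force: [-0.2, -0.4, -0.3]
gripper_width: 0.0872
```

Call:
{"fn": "carry_out", "kwargs": {"steps": [[[0,0.16,0],[0,5,0],0],[[0,0.32,0],[0,10,0],0],[[0,0.48,0],[0,15,0],0],[[0,0.64,0],[0,20,0],0],[[0,0.74,0],[0,20,0],0]]}}

```text
time_s: 4.53
tool_pos: [0.5062, -0.225, 0.289]
ee_rot: [-1.56, -0.207, 0.208]
force: [-0.3, -0.2, 0.0]
gripper_width: 0.087
```

```bash
python3 go.py .506 -.228 .165 105; python3 -c "
from h import *
snap('wrist','w2')"
```

```text
t 4.525 pos [ 0.5062 -0.225   0.289 ] zyaw 105.12133043936798 F [-0.3 -0.2  0. ] M [ 0.07 -0.13  0.05] w 0.08697590041522314
j [-1.260e-01  2.230e-01 -5.300e-02 -1.000e-03 -1.296e+00 -1.181e+00] tool y [-7.e-04  6.e-04 -1.e+00]
shift mm [ -0.9 124.   -2.9]
turn [-0.0008  0.0021 -0.0005]
```

View pics/w2.png

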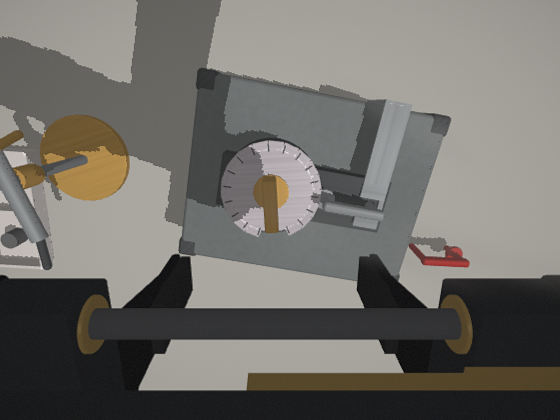

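The wrist view from the robot's side has the handle at about (270,205). I'll re-measure it from here.

Run:
```python
from h import *
p,d,K,E=load('w2');C=cloud(d,K,E)
hs=cv2.cvtColor(p,cv2.COLOR_RGB2HSV)
m=(np.abs(C[...,2]-.174)<.005)&(hs[...,1]>80);m[:150]=0;m[250:]=0;m[:,:240]=0;m[:,300:]=0
P=C[m];print(len(P),np.median(P[:,2]),cv2.minAreaRect((P[:,:2]*1000).astype(np.float32)))
m=(np.abs(C[...,2]-.139)<.005);m[:180]=0;m[235:]=0;m[:,:310]=0;m[:,395:]=0
P=C[m];print(len(P),np.median(P[:,2]),cv2.minAreaRect((P[:,:2]*1000).astype(np.float32)))
m=(np.abs(C[...,2]-.1175)<.003);m[:130]=0;m[250:]=0;m[:,:215]=0;m[:,330:]=0
P=C[m];print(cv2.minEnclosingCircle((P[:,:2]*1000).astype(np.float32)))
```

```text
726 0.17602813025707562 ((505.95269775390625, -228.45152282714844), (45.663333892822266, 11.983037948608398), 18.170738220214844)
668 0.1405999853174167 ((499.5608215332031, -147.99789428710938), (10.360642433166504, 59.358177185058594), 4.366884708404541)
((505.7539978027344, -224.47039794921875), 54.05480194091797)
```

Call:
{"fn": "carry_out", "kwargs": {"steps": [[[0,-0.015,0],[-1,30,-3],0],[[0,-0.015,0],[-1,60,-3],0],[[0,-0.015,0],[-1,90,-3],0],[[0,-0.015,0],[-1,110,-3],0],[[0,-0.015,0],[-1,124,-3],0]]}}

```text
time_s: 5.2
tool_pos: [0.5063, -0.2288, 0.1645]
ee_rot: [-1.559, -0.222, 0.223]
force: [-0.2, 0.2, -0.2]
gripper_width: 0.0874
```

```bash
python3 go.py .506 -.228 .165 106
```

```text
t 5.2 pos [ 0.5063 -0.2288  0.1645] zyaw 106.21673849487273 F [-0.2  0.2 -0.2] M [ 0.04 -0.19 -0.  ] w 0.0874026794914161
j [-0.133  0.316 -0.247 -0.    -1.008 -1.155] tool y [-6.e-04  2.e-04 -1.e+00]
shift mm [-0.  -0.5  0.8]
turn [-0.0004  0.0038 -0.0005]
```

Well placed, so I'll close.

Call:
{"fn": "carry_out", "kwargs": {"steps": [[[0,0,0],[0,0,0.8],0.5],[[0,0,0],[0,0,0.8],1],[[0,0,0],[0,0,0.8],1],[[0,0,0],[0,0,0.8],1],[[0,0,0],[0,0,0.8],1]]}}

```text
time_s: 5.82
tool_pos: [0.5065, -0.2289, 0.1655]
ee_rot: [-1.56, -0.221, 0.22]
force: [-0.5, -0.4, -0.7]
gripper_width: 0.0446
```

```bash
python3 go.py .506 -.228 .165 106
```

```text
t 5.825 pos [ 0.5065 -0.2289  0.1655] zyaw 106.08597709494342 F [-0.5 -0.4 -0.7] M [ 0.02 -0.14  0.04] w 0.044601112577532534
j [-0.133  0.315 -0.246 -0.    -1.009 -1.157] tool y [ 6.e-04 -1.e-04 -1.e+00]
shift mm [-0.2  0.5  1. ]
turn [0.0002 0.0015 0.0005]
```

Call:
{"fn": "carry_out", "kwargs": {"steps": [[[0,0,0],[0,0,0],1],[[0,0,0],[0,0,0],1],[[0,0,0],[0,0,0],1],[[0,0,0],[0,0,0],1],[[0,0,0],[0,0,0],1]]}}

```text
time_s: 6.45
tool_pos: [0.5063, -0.2288, 0.1651]
ee_rot: [-1.559, -0.22, 0.22]
force: [-0.3, 1.9, 1.6]
gripper_width: 0.0119
```

Call:
{"fn": "carry_out", "kwargs": {"steps": [[[0,0,0],[0,0,0],1],[[0,0,0],[0,0,0],1]]}}

```text
time_s: 6.7
tool_pos: [0.5063, -0.2288, 0.1652]
ee_rot: [-1.559, -0.22, 0.22]
force: [-0.1, 0.8, 2.3]
gripper_width: 0.0115
```

```bash
python3 go.py .506 -.228 .165 106
```

```text
t 6.7 pos [ 0.5063 -0.2288  0.1652] zyaw 106.08074362782641 F [-0.1  0.8  2.3] M [ 0.37 -0.1  -0.12] w 0.011524838687593514
j [-0.133  0.316 -0.247 -0.    -1.009 -1.157] tool y [-1.e-04  2.e-04 -1.e+00]
shift mm [-0.1  0.2  0.9]
turn [-0.0002  0.0014 -0.0001]
```

Call:
{"fn": "carry_out", "kwargs": {"steps": [[[0,-0.12,0],[0,0,0],1],[[0,-0.24,0],[0,0,0],1],[[0,-0.345,0],[0,0,0],1],[[0,-0.345,0],[0,0,0],1]]}}

```text
time_s: 7.2
tool_pos: [0.5064, -0.2289, 0.1652]
ee_rot: [-1.515, -0.489, 0.489]
force: [1.1, -0.2, -1.9]
gripper_width: 0.0117
```

```bash
python3 go.py .506 -.228 .165 184.8
```

```text
t 7.2 pos [ 0.5064 -0.2289  0.1652] zyaw 125.78695134940087 F [ 1.1 -0.2 -1.9] M [-0.1  -0.1  -0.06] w 0.011716146672287694
j [-0.133  0.316 -0.247  0.    -1.008 -0.813] tool y [-0.e+00 -1.e-04 -1.e+00]
shift mm [0.2 0.2 1. ]
turn [ 0.00e+00 -1.03e+00 -1.00e-04]
```

Call:
{"fn": "carry_out", "kwargs": {"steps": [[[0,-0.12,0],[0,0,0],1],[[0,-0.24,0],[0,0,0],1],[[0,-0.345,0],[0,0,0],1],[[0,-0.345,0],[0,0,0],1]]}}

```text
time_s: 7.7
tool_pos: [0.5066, -0.2291, 0.1652]
ee_rot: [-1.436, -0.755, 0.755]
force: [0.5, -1.4, -1.0]
gripper_width: 0.0115
```

Call:
{"fn": "carry_out", "kwargs": {"steps": [[[0,-0.12,0],[0,0,0],1],[[0,-0.24,0],[0,0,0],1],[[0,-0.345,0],[0,0,0],1],[[0,-0.345,0],[0,0,0],1]]}}

```text
time_s: 8.2
tool_pos: [0.5067, -0.2291, 0.1651]
ee_rot: [-1.321, -1.017, 1.017]
force: [0.4, -0.6, -0.5]
gripper_width: 0.0115
```

Call:
{"fn": "carry_out", "kwargs": {"steps": [[[0,-0.12,0],[0,0,0],1],[[0,-0.24,0],[0,0,0],1],[[0,-0.34,0],[0,0,0],1],[[0,-0.34,0],[0,0,0],1]]}}

```text
time_s: 8.7
tool_pos: [0.5069, -0.2291, 0.1652]
ee_rot: [-1.171, -1.269, 1.269]
force: [2.7, -1.4, -4.6]
gripper_width: 0.0113
```

```bash
python3 go.py .506 -.228 .165 184.8
```

```text
t 8.7 pos [ 0.5069 -0.2291  0.1652] zyaw -175.33521970721054 F [ 2.7 -1.4 -4.6] M [-0.67 -0.61 -0.03] w 0.011285149602361252
j [-0.133  0.316 -0.246  0.    -1.007  0.214] tool y [ 1.1e-03 -5.0e-04 -1.0e+00]
shift mm [1.2 0.2 0.8]
turn [ 0.001  -0.0024 -0.0006]
```

Call:
{"fn": "carry_out", "kwargs": {"steps": [[[0,0,0],[0,0,0],0.4],[[0,0,0],[0,0,0],0.4],[[0,0,0],[0,0,0],0.4],[[0,0,0],[0,0,0],0],[[0,0,0],[0,0,0],0]]}}

```text
time_s: 9.32
tool_pos: [0.5063, -0.2288, 0.1652]
ee_rot: [-1.168, -1.271, 1.271]
force: [0.4, 0.8, -0.4]
gripper_width: 0.0534
```

Call:
{"fn": "carry_out", "kwargs": {"steps": [[[0,0,0],[0,-30,0],0],[[0,0,0],[0,-60,0],0],[[0,0,0],[0,-90,0],0],[[0,0,0],[0,-120,0],0],[[0,0,0],[0,-120,0],0]]}}

```text
time_s: 9.95
tool_pos: [0.5076, -0.2293, 0.288]
ee_rot: [-1.173, -1.275, 1.27]
force: [1.4, 0.1, -0.8]
gripper_width: 0.0867
```

```bash
python3 go.py .4995 -.1475 .137 184.8
python3 - <<'E'
from h import *
p,d,c=snap('wrist','w3')
snap('top','top3')
E
```

```text
t 9.95 pos [ 0.5076 -0.2293  0.288 ] zyaw -175.1248893967762 F [ 1.4  0.1 -0.8] M [ 0.08 -0.04 -0.02] w 0.08668580435089658
j [-1.330e-01  2.250e-01 -5.300e-02  1.000e-03 -1.287e+00  2.180e-01] tool y [ 0.0059 -0.0015 -1.    ]
shift mm [ 82.5 150.8   2. ]
turn [ 0.0057  0.0013 -0.002 ]
```

View pics/w3.png

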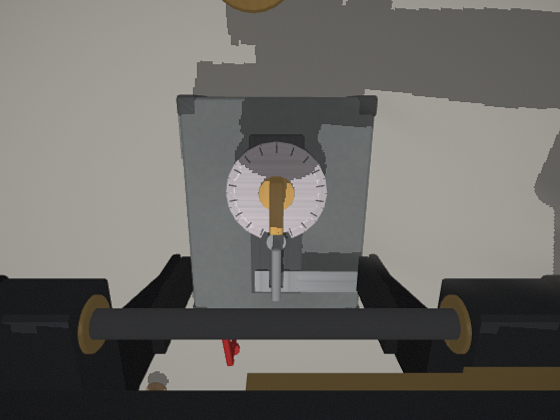

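Gap is now at the leg: the wrist view has it at (276,240), with the handle bar along the case's y axis. I'll check the angle in numbers.

Run:
```python
from h import *
p,d,K,E=load('w3');C=cloud(d,K,E)
hs=cv2.cvtColor(p,cv2.COLOR_RGB2HSV)
m=(np.abs(C[...,2]-.174)<.005)&(hs[...,1]>80);m[:150]=0;m[250:]=0;m[:,:240]=0;m[:,320:]=0
P=C[m];print(len(P),np.median(P[:,2]),cv2.minAreaRect((P[:,:2]*1000).astype(np.float32)))
m=(np.abs(C[...,2]-.139)<.005);m[:235]=0;m[305:]=0;m[:,:260]=0;m[:,295:]=0
P=C[m];print(len(P),np.median(P[:,2]),cv2.minAreaRect((P[:,:2]*1000).astype(np.float32)))
cv2.imwrite('pics/w3z.png',cv2.resize(p[130:305,210:345,::-1],None,fx=4,fy=3.4,interpolation=cv2.INTER_CUBIC))
```

```text
712 0.1737331320386269 ((504.4211730957031, -228.278076171875), (11.066685676574707, 45.74852752685547), 4.716804027557373)
527 0.138492997050435 ((498.2183532714844, -147.9413604736328), (9.360631942749023, 59.36342239379883), 4.746274948120117)
```

View pics/w3z.png

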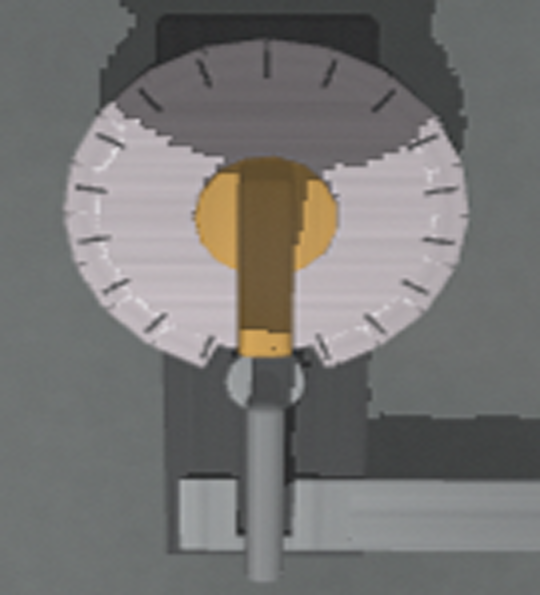

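Dial angle matches the shackle axis: 4.72° against 4.75°. The collar sits in the gap. Now the shackle.

Call:
{"fn": "carry_out", "kwargs": {"steps": [[[0.005,0,-0.002],[30,0,1],0],[[0.005,0,-0.002],[60,0,2],0],[[0.005,0,-0.002],[82,10,2],0],[[0.005,0,-0.002],[82.5,50,2],0],[[0.005,0,-0.002],[82.5,90,2],0]]}}

```text
time_s: 10.68
tool_pos: [0.4966, -0.1463, 0.1932]
ee_rot: [-1.161, -1.268, 1.273]
force: [-0.2, -0.6, -0.7]
gripper_width: 0.0869
```

```bash
python3 go.py .499 -.1475 .135 184.75
```

```text
t 10.675 pos [ 0.4966 -0.1463  0.1932] zyaw -175.09732405100553 F [-0.2 -0.6 -0.7] M [ 0.08 -0.06 -0.04] w 0.08693420508128871
j [ 0.026  0.23  -0.29  -0.002 -1.057  0.061] tool y [-0.0064  0.002  -1.    ]
shift mm [-1.5 58.1 -2.7]
turn [-0.0063  0.0027  0.0025]
```

Call:
{"fn": "carry_out", "kwargs": {"steps": [[[-0.003,0,0.001],[-1,20,-2],0],[[-0.003,0,0.001],[-1.5,40,-2.5],0],[[-0.003,0,0.001],[-1.5,52,-2.5],0],[[-0.003,0,0.001],[-1.5,58,-2.5],0],[[-0.003,0,0.001],[-1.5,58,-2.5],0]]}}

```text
time_s: 11.3
tool_pos: [0.4996, -0.1481, 0.137]
ee_rot: [-1.165, -1.27, 1.272]
force: [-0.2, -0.3, 0.3]
gripper_width: 0.0869
```

```bash
python3 go.py .499 -.1475 .135 184.75
```

```text
t 11.3 pos [ 0.4996 -0.1481  0.137 ] zyaw -175.12955651165035 F [-0.2 -0.3  0.3] M [ 0.06 -0.02  0.01] w 0.08693701820209226
j [ 0.023  0.292 -0.363 -0.001 -0.918  0.063] tool y [-2.6e-03  7.0e-04 -1.0e+00]
shift mm [0.6 2.  0.6]
turn [-0.0025  0.0021  0.001 ]
```

Call:
{"fn": "carry_out", "kwargs": {"steps": [[[-0.002,0,0.001],[0,2,0.6],0.5],[[-0.002,0,0.001],[0,2,0.6],0.8],[[-0.002,0,0.001],[0,2,0.6],1],[[-0.002,0,0.001],[0,2,0.6],1],[[-0.002,0,0.001],[0,2,0.6],1]]}}

```text
time_s: 11.92
tool_pos: [0.4992, -0.1481, 0.1353]
ee_rot: [-1.168, -1.272, 1.271]
force: [0.1, 0.6, -0.0]
gripper_width: 0.0452
```

Call:
{"fn": "carry_out", "kwargs": {"steps": [[[0,0,0],[0,0,0],1],[[0,0,0],[0,0,0],1],[[0,0,0],[0,0,0],1],[[0,0,0],[0,0,0],1],[[0,0,0],[0,0,0],1]]}}

```text
time_s: 12.55
tool_pos: [0.4991, -0.1481, 0.1352]
ee_rot: [-1.168, -1.272, 1.271]
force: [0.4, 0.8, -0.2]
gripper_width: 0.009
```

Call:
{"fn": "carry_out", "kwargs": {"steps": [[[0,0,0],[0,0,0],1],[[0,0,0],[0,0,0],1],[[0,0,0],[0,0,0],1]]}}

```text
time_s: 12.92
tool_pos: [0.4991, -0.1481, 0.1351]
ee_rot: [-1.168, -1.271, 1.272]
force: [0.5, 0.4, 0.5]
gripper_width: 0.0087
```

```bash
python3 go.py .499 -.1475 .16 184.75
```

```text
t 12.925 pos [ 0.4991 -0.1481  0.1351] zyaw -175.12902413559718 F [0.5 0.4 0.5] M [ 0.06 -0.06 -0.01] w 0.008737854715724748
j [ 0.024  0.292 -0.369 -0.    -0.91   0.061] tool y [-1.e-04  0.e+00 -1.e+00]
shift mm [  0.6 -24.9   0. ]
turn [-0.0001  0.0021  0.    ]
```

Call:
{"fn": "carry_out", "kwargs": {"steps": [[[0,0,0],[0,-2,0],1],[[0,0,0],[0,-4,0],1],[[0,0,0],[0,-6,0],1]]}}

```text
time_s: 13.3
tool_pos: [0.4991, -0.1481, 0.1413]
ee_rot: [-1.168, -1.272, 1.272]
force: [0.3, -0.6, -1.2]
gripper_width: 0.009
```

```bash
python3 go.py .499 -.1475 .16 184.75
```

```text
t 13.3 pos [ 0.4991 -0.1481  0.1413] zyaw -175.13074785192822 F [ 0.3 -0.6 -1.2] M [ 0.07  0.01 -0.03] w 0.009010987085384847
j [ 0.024  0.285 -0.361 -0.    -0.925  0.061] tool y [-0.  0. -1.]
shift mm [  0.6 -18.7   0.1]
turn [-0.      0.0021  0.    ]
```

No resistance, only the shackle's weight, so I'll keep lifting.

Call:
{"fn": "carry_out", "kwargs": {"steps": [[[0,0,0],[0,-5,0],1],[[0,0,0],[0,-10,0],1],[[0,0,0],[0,-15,0],1],[[0,0,0],[0,-22,0],1],[[0,0,0],[0,-30,0],1]]}}

```text
time_s: 13.92
tool_pos: [0.4991, -0.1481, 0.1717]
ee_rot: [-1.168, -1.272, 1.272]
force: [-0.1, -0.2, -0.8]
gripper_width: 0.0086
```

Call:
{"fn": "carry_out", "kwargs": {"steps": [[[0,0,0],[0,-20,0],1],[[0,0,0],[0,-40,0],1],[[0,0,0],[0,-60,0],1],[[0,0,0],[0,-75,0],1],[[0,0,0],[0,-75,0],1]]}}

```text
time_s: 14.55
tool_pos: [0.4997, -0.1481, 0.2474]
ee_rot: [-1.17, -1.274, 1.27]
force: [-1.1, -0.5, -1.2]
gripper_width: 0.0091
```

```bash
python3 go.py .6025 .274 .245
python3 - <<'E'
from h import *
from go import *
snap('wrist','w4'); p,d,c=snap('scene','sc4'); snap('top','top4')
for f,z in(('top0',.006),('scene0',.006)):
    p,d,K,E=load(f);hs=cv2.cvtColor(p,cv2.COLOR_RGB2HSV);m=cv2.inRange(hs,(4,80,50),(25,255,255))
    n,l,st,c=cv2.connectedComponentsWithStats(m)
    for i in range(1,n):
        if st[i,4]>500:print(f,st[i],ray(K,E,*c[i],z))
p,d,K,E=load('sc4');cv2.imwrite('pics/sc4z.png',cv2.resize(p[60:380,150:450,::-1],None,fx=1.8,fy=1.8))
E
```

```text
t 14.55 pos [ 0.4997 -0.1481  0.2474] zyaw -175.12715818136192 F [-1.1 -0.5 -1.2] M [ 0.08 -0.01  0.03] w 0.009089445902622615
j [ 0.024  0.187 -0.203  0.    -1.177  0.061] tool y [ 2.8e-03 -1.0e-04 -1.0e+00]
shift mm [ 411.9    2.7 -138.2]
top0 [160 189  34  34 898] [0.60258851 0.27390054 0.006     ]
top0 [ 416  200   44   39 1065] [ 0.55169848 -0.4650324   0.006     ]
top0 [ 474  274   53   88 1804] [ 0.27946875 -0.62721767  0.006     ]
scene0 [ 106    0  133   69 4859] [ 0.46797726 -1.14462151  0.006     ]
scene0 [ 306    0   68   42 1641] [-0.20107469 -0.83453621  0.006     ]
scene0 [   0   65  117   50 1499] [ 0.9841878  -0.96609965  0.006     ]
scene0 [239  69  67  20 906] [ 0.27438071 -0.63356598  0.006     ]
scene0 [206 122  34  26 649] [ 0.55465526 -0.46592064  0.006     ]
scene0 [ 319  319   42   41 1353] [0.6022626  0.27635677 0.006     ]
```

View pics/sc4z.png

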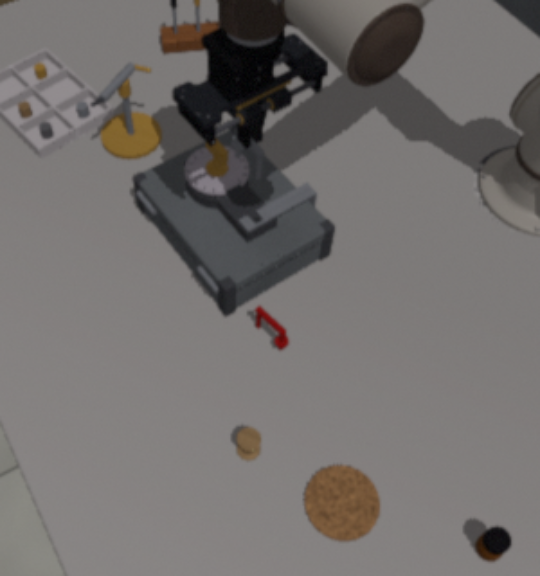

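View pics/w4.png

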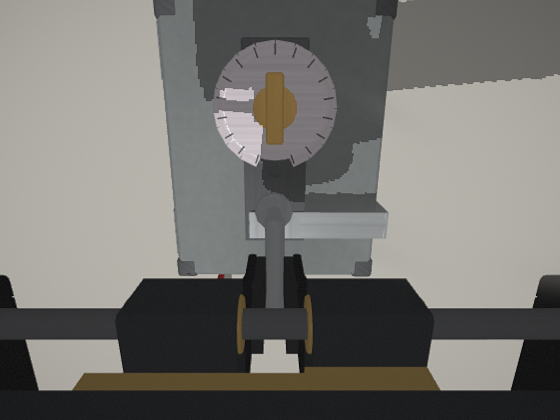

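Shackle is out and held, with its bar along the wrist view's centre column from about (275,210) to (275,310). The dial is unchanged. Next, over to the pad at (0.6025, 0.275).

Call:
{"fn": "carry_out", "kwargs": {"steps": [[[0,0,0],[20,0,-7],1],[[0,0,0],[60,0,-20],1],[[0,0,0],[105,0,-35],1],[[0,0,0],[150,0,-50],1],[[0,0,0],[195,0,-65],1]]}}

```text
time_s: 15.32
tool_pos: [0.5471, 0.0531, 0.2452]
ee_rot: [-1.167, -1.27, 1.273]
force: [0.4, -0.6, -0.1]
gripper_width: 0.0091
```

Call:
{"fn": "carry_out", "kwargs": {"steps": [[[0,0,0],[45,0,-15],1],[[0,0,0],[90,0,-30],1],[[0,0,0],[135,0,-45],1],[[0,0,0],[180,0,-60],1],[[0,0,0],[205,0,-70],1]]}}

```text
time_s: 15.95
tool_pos: [0.5994, 0.264, 0.2442]
ee_rot: [-1.166, -1.27, 1.275]
force: [0.5, 0.1, -1.8]
gripper_width: 0.0087
```

```bash
python3 go.py .6025 .275 .157 184.75
```

```text
t 15.95 pos [0.5994 0.264  0.2442] zyaw -175.03660473422525 F [ 0.5  0.1 -1.8] M [-0.03 -0.04 -0.03] w 0.008665197731508294
j [ 0.661  0.425  0.128 -0.    -1.276 -0.574] tool y [-0.0024 -0.0014 -1.    ]
shift mm [10.8 87.2 -4.2]
turn [-0.0025  0.0037 -0.0012]
```

Call:
{"fn": "carry_out", "kwargs": {"steps": [[[0,0,0],[5,20,-2],1],[[0,0,0],[10,45,-4],1],[[0,0,0],[10.5,68,-4],1],[[0,0,0],[10.5,82,-4],1],[[0,0,0],[10.5,87,-4],1]]}}

```text
time_s: 16.58
tool_pos: [0.6024, 0.2723, 0.1577]
ee_rot: [-1.167, -1.269, 1.274]
force: [0.2, -0.4, -0.5]
gripper_width: 0.009
```

Call:
{"fn": "carry_out", "kwargs": {"steps": [[[0,0,0],[0,0,0],1],[[0,0,0],[0,0,0],1],[[0,0,0],[0,0,0],1],[[0,0,0],[0,0,0],1]]}}

```text
time_s: 17.08
tool_pos: [0.6029, 0.2728, 0.1597]
ee_rot: [-1.168, -1.272, 1.271]
force: [-0.2, 0.2, -0.6]
gripper_width: 0.0088
```

```bash
python3 go.py .6025 .275 .157 184.75
python3 - <<'E'
from h import *
for n in('scene','wrist','top'):snap(n,n[0]+'5')
p,d,K,E=load('s5');cv2.imwrite('pics/s5z.png',cv2.resize(p[90:400,190:450,::-1],None,fx=1.9,fy=1.9))
E
python3 go.py .6025 .275 .157
```

```text
t 17.075 pos [0.6029 0.2728 0.1597] zyaw -175.1284707734441 F [-0.2  0.2 -0.6] M [ 0.05  0.01 -0.03] w 0.008836498277738278
j [ 0.669  0.491  0.019  0.    -1.098 -0.584] tool y [ 8.e-04  6.e-04 -1.e+00]
shift mm [2.2 2.7 0.2]
turn [0.0008 0.0021 0.0005]
t 17.225 pos [0.6028 0.2727 0.1593] zyaw -175.1300791459744 F [-0.2  0.4 -1. ] M [ 0.09 -0.09 -0.03] w 0.008622152198604653
j [ 0.669  0.491  0.019  0.    -1.098 -0.584] tool y [ 2.e-04  2.e-04 -1.e+00]
shift mm [2.3 2.3 0.1]
```

View pics/s5z.png

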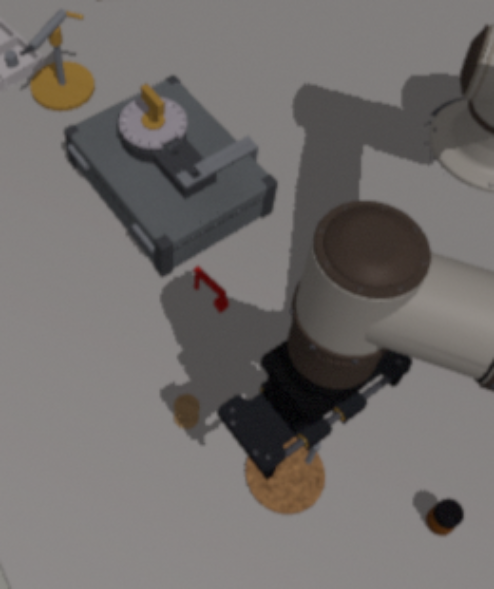

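View pics/w5.png

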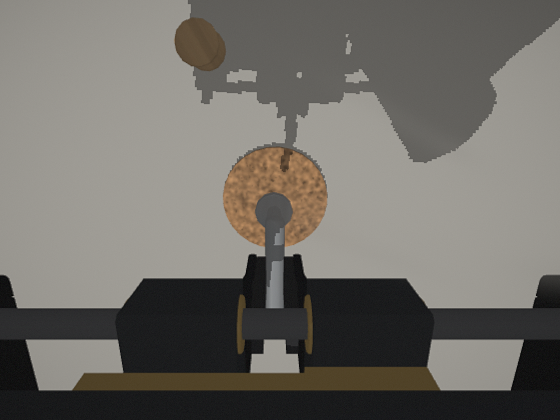

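View pics/t5.png

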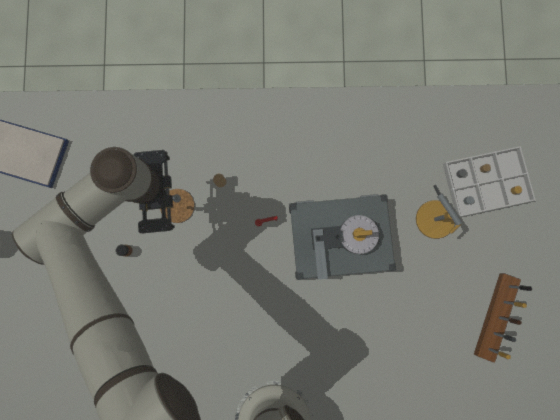

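The views show the shackle hanging over the pad, the dial unchanged, and the vise, jar and spool where they were. I'll check the pad centre and shackle height from the wrist view.

Run:
```python
from h import *
p,d,K,E=load('w5');C=cloud(d,K,E)
hs=cv2.cvtColor(p,cv2.COLOR_RGB2HSV);m=cv2.inRange(hs,(4,80,50),(25,255,255));m[:140]=0;m[250:]=0
k=max(cv2.findContours(m,0,1)[0],key=cv2.contourArea)
P=np.array([ray(K,E,*q[0],.006)[:2] for q in cv2.convexHull(k)]);P=(P*1000).astype(np.float32);print(cv2.minEnclosingCircle(P))
B=(C[...,2]>.08)&(C[...,2]<.25);B[:180]=0;B[230:]=0;B[:,:250]=0;B[:,300:]=0
for v in (200,205,210,215,220,225,230,240,250,260,280):print(v,np.round(C[v,274],4))
for f in('t','top0'):
  f={'t':'t5'}.get(f,f);p,d,K,E=load(f)
  hs=cv2.cvtColor(p,cv2.COLOR_RGB2HSV)
  for nm,(u,v) in dict(spool=(219,180),jar=(124,250),vise=(434,220)).items():
    mm=(hs[...,1]>75) if nm!='jar' else hs[...,2]<60
    w=30 if nm=='vise' else 14
    ys,xs=np.nonzero(mm[v-w:v+w,u-w:u+w]);print(f,nm,len(xs),xs.mean()+u-w,ys.mean()+v-w)
```

```text
((601.9252319335938, 276.1959228515625), 50.03901290893555)
200 [0.6051 0.2411 0.1347]
205 [0.6048 0.2439 0.1354]
210 [0.6048 0.2442 0.1442]
215 [0.6049 0.2431 0.1563]
220 [0.6049 0.2431 0.1642]
225 [0.6047 0.2454 0.1651]
230 [0.6044 0.2479 0.1652]
240 [0.604  0.2529 0.1661]
250 [0.6035 0.2585 0.1656]
260 [0.603  0.2648 0.1639]
280 [0.6021 0.2756 0.165 ]
t5 spool 99 219.16161616161617 180.21212121212122
t5 jar 124 123.62096774193549 250.20967741935482
t5 vise 1072 434.21175373134326 220.04850746268656
top0 spool 115 219.05217391304348 179.8695652173913
top0 jar 135 123.48148148148147 250.13333333333333
top0 vise 1072 434.2220149253731 220.07649253731344
```

Call:
{"fn": "carry_out", "kwargs": {"steps": [[[0,0,0],[1.5,1,0.2],1],[[0,0,0],[2.5,2,0.3],1],[[0,0,0],[2.5,2,0.3],1],[[0,0,0],[2.5,2,0.3],1],[[0,0,0],[2.5,2,0.3],1]]}}

```text
time_s: 17.85
tool_pos: [0.6023, 0.2752, 0.1572]
ee_rot: [-1.168, -1.272, 1.271]
force: [0.1, 0.6, 0.0]
gripper_width: 0.0089
```

Call:
{"fn": "carry_out", "kwargs": {"steps": [[[0,0,0],[0,0,0],1],[[0,0,0],[0,0,0],1],[[0,0,0],[0,0,0],1],[[0,0,0],[0,0,0],1]]}}

```text
time_s: 18.35
tool_pos: [0.6022, 0.2752, 0.1572]
ee_rot: [-1.168, -1.272, 1.272]
force: [-0.4, 0.3, -1.1]
gripper_width: 0.0088
```

```bash
python3 go.py .602 .2755 .157 184.75; python3 -c "
from h import *
print(arm.job_done())"
```

```text
t 18.35 pos [0.6022 0.2752 0.1572] zyaw -175.13012769817283 F [-0.4  0.3 -1.1] M [ 0.07 -0.01  0.01] w 0.008839502207765196
j [ 0.672  0.494  0.018 -0.    -1.095 -0.587] tool y [-0. -0. -1.]
shift mm [0.3 0.2 0.2]
turn [-0.      0.0021 -0.    ]
the job is handed in; nothing more can be done
None
```

The lock is open and the shackle is being held over the cork pad. I handed the job in at 18.4 s of the 54 s allowed.

**Dial:** I turned it four clicks counter-clockwise, one at a time. After I let go, the handle measured 4.72° against 4.75° for the shackle, and the collar sat in the gap. I measured no angle after the lift, but the later pictures showed the dial unchanged.

**Shackle:** I lifted it straight up. The force readings between lifting moves showed only its weight, about 1.2 N.

**Final pose:** the gripper is at (0.602, 0.275), within about 1 mm of the pad centre as measured in three camera views. The shackle's bar measured level. The leg ends work out at about 10 cm over the pad; that comes from the grasp height, as I did not measure them directly.

**Vise, jar and spool:** in the top view their pixel centres moved by less than half a pixel from start to finish, so none was shifted.

No checks failed. The only disagreements were 1–2 mm between camera views, which is within the calibration.

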